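# Tighten the loose tumbler holder in the bathroom corner cabinet

### The arm

A 6-joint arm with a two-finger parallel gripper is mounted at the origin on the work surface. World frame = base frame: x ahead of the robot, y to its left, z up, the work surface at z = 0. Lengths are in mm, angles in rad, forces in N, time in s.
With the tool pointing down it reaches from about 375 to 825 mm from the base axis. Payload 5.5 kg.
Tool frame: the origin (TCP) lies at the very end of the fingers, on their centre line; the grasp point (between the pads) lies 19 mm behind it (robot.hold_point_z is the distance from the TCP to the grasp point, in mm); z points along the fingers, y is the line along which they close (so a half turn about z gives the same grasp; the last joint's range is limited). The gripper opens to 85 mm and grips with 20 to 120 N. Pads are 22 mm wide; open, the fingers measure 114 mm over their backs; the gripper's body (76 mm by 85 mm) begins 54 mm behind the grasp point. The pads swing forward as they close: fully open they stand 13 mm farther back than shut.
Start: joints at [-1.291, 0.314, -0.047, 1.21, 0, 1.571], TCP at [165.695, -576.663, 197.699] pointing down, gripper open.
Joint ranges: [-2.67, 2.67], [-0.69, 1.73], [-1.03, 1.25], [-2.08, 2.16], [-1.42, 1.45], [-3.14, 3.14]. Speed limits (rad/s): [2.39, 2.39, 3.01, 3.14, 3.14, 3.14].

### API

Orientations are given as a unit quaternion [w, x, y, z].
In Python, from workcell import robot gives the robot as it stands. The module is installed in compiled form; this text tells all that it offers.
- The arm moves only by the tool drive_tool, never from a script. Its argument "increments" is a list of rows, each a list of 4 numbers: the shift along the world's x, y, z in m, then the turn about the world's z in rad. A call has 1 to 12 rows; each row is the pose to reach, as a shift and turn from the pose commanded when the call began; what a row does not reach only later rows make up. A row lasts 1/12 s, in which the tool goes at most 41.7 mm and 7.16 degrees, less where a joint would pass 70% of its speed; a pose out of reach is approached as far as the arm can. A call with a gripper value outside its range is refused whole. "hand" is the opening, from -1 (shut) to 1 (fully open), so that 0 is half open, set as the call begins (left out, the last holds). The fingers move at their own pace and stop on an object; the grip force is fixed at half the most. Time passes only in rows, so rows that repeat a pose let the fingers close. It gives the time, the measured TCP pose, the force, the opening and the grip force at its end, in the units of the state.
- robot.observe(): the state, without advancing time (a new reading comes with each control period).
- robot.snapshot(name): name is "scene" or "top" or "wrist"; returns a dict with "img" (420x560x3 uint8, red, green, blue), "intrinsics" (3x3 intrinsics, pixels), "D" ([k1, k2, p1, p2, k3] as OpenCV has them; the pictures are not rectified), "world_to_cam" (4x4, takes a point from world to camera coordinates); the wrist camera has in their place "hand_eye" (4x4, takes a point from camera to tool coordinates, whose origin is the TCP and whose axes are the flange's). Camera axes: x right, y down, z forward; pixel columns grow to the right and rows downward; lengths in mm; the calibration is good to about 2 mm. A picture is of the moment at which its call begins: read the wrist's pose just before it. There is no depth.
- robot.finish_job(): hands the job in; it is judged then, once.
Trained networks look in the newest picture that a camera, given by its name, has taken for a name from the list of things; names that differ only in an ending like _2 or _b are one class to them, and where a whole thing is asked for, a point or a joint stands for the part that bears it (a point fixed in the world has none). Each returns a list of dicts, best first, with "confidence" (0 to 1); they miss things now and then, are a little off and sometimes report something else, mostly with a low value. They report only what shows in the picture. A call takes as long as a camera call. They do not tell look-alikes from the thing itself.
- robot.silhouettes(query, camera): "mask" (420x560 bool, what is visible of it) and "centre" ([row, column] in pixels, amid what is visible of it).
The state is a dict: "time": time; "q": joint angles; "qvel": joint speeds; "effort": joint torques, N m; "tcp_pos": TCP position; "ee_rot": TCP orientation; "contact_force": force on the tool from outside, world axes, zero at the start; "torque": the same for the moment, N m; "grip_width": finger opening in mm; "finger_force": force on a finger pad.
Only numpy, scipy, OpenCV 4.12 (cv2) and the standard library are available. Lean on these libraries where they do the work, as an engineer would, in place of code of your own. Each camera call takes 0.05 s, during which the arm holds its last target. There are 200 camera calls.

### The job

In the open corner cabinet, the tumbler holder (the clamp with the one big ring) has come loose on the front edge of the white shelf. Tighten it: push the wings of its wing screw round clockwise, seen from above, with a fingertip, in as many strokes as it takes and without gripping the screw, until it stops fully home. Leave the brush holder tight, the cabinet door open and everything else in the cabinet where it is.

Things in the scene. Friction and masses are not known exactly. Their poses are not given: they have to be found in the camera images.
- cabinet: white corner cabinet standing on the counter, its lift-off top panel taken away so that it is open above, 225 mm high; origin at counter level in the middle of its door opening, x towards its back corner (537 mm behind the origin), y to its left. A white ceramic shelf, 14 mm thick, has its top 105 mm above the counter and its straight front edge 115 mm behind the origin
- cabinet_door (a joint): the mirrored door, hinged on the left front edge of the cabinet, 225 mm high, 505 mm wide; radians, 0 shut, grows as it opens; starts wide open at 2.45 to 2.8
- tumbler_holder: steel clamp on the shelf's front edge with one big ring (83 mm outside) in front of the edge, 40 mm above shelf level. Rigidly in place. Origin on the shelf's front edge at the height of the shelf top, x into the shelf, z up. An upright backplate, 40 mm wide in y, stands at x -9 to -3 mm and reaches 66 mm above the shelf; an arm 30 mm wide, its top 24 mm above the shelf, runs back from it to x = 49 mm and carries the wing screw
- tumbler_screw_axis (a point): fixed point on the upright axis of the tumbler holder's wing screw, on top of the threaded boss, 30 mm above the shelf and 34 mm behind its front edge (so 37 mm behind the backplate's rear face)
- tumbler_screw (a joint): turn of the tumbler holder's wing screw in radians: 0 is fully tight, where it stops dead; negative values are turns back from there; clockwise seen from above tightens and makes it grow. Starts 7.8 to 11 rad loose. It turns lightly (0.04 N m, under 2 N at the wings), stays where it is left, and sinks 0.28 mm per radian as it tightens (1.76 mm a turn)
- tumbler_screw_wing (a point): point in the middle of one of the two wings of that screw, 24 mm from the axis and 18 mm above the screw axis point when tight. The screw has two equal upright wings opposite each other, 5 mm thick, reaching from the hub (20 mm diameter, up to 17 mm above the screw axis point) out to 32 mm from the axis; near their outer ends they stand from 17 to 33 mm above the screw axis point when tight. When tight this wing points 0.6 rad clockwise (seen from above) from the holder's x
- tumbler_screw_tighten_faces: the sides of the two wings that a fingertip pushes to turn the screw clockwise (origin on the screw axis)
- tumbler_screw_loosen_faces: the opposite sides of the two wings (origin on the screw axis); pressing these and the other sides at once is gripping the screw
- brush_holder: the same kind of clamp on the same shelf edge, with two small rings (32 mm outside) side by side instead of the big one; already tight. Origin and axes as for the tumbler holder
- brush_screw (a joint): turn of the brush holder's wing screw in radians, 0 tight (as it starts), negative when loosened; stiff
- denture_cup: white plastic denture cup with hinged lid, 82 x 72 x 68 mm, standing on the shelf; origin at the centre of its underside
- tumbler: stainless steel tumbler, 77 mm across the rim, 100 mm high, standing on the shelf; origin at the centre of its underside
- tablet_tube: aluminium tablet tube with white flip cap, 31 mm across, 102 mm high, standing on the shelf; origin at the centre of its underside
- cream_jar: amber glass cream jar with white cap, 54 mm across, 46 mm high, on one end of the shelf; origin at the centre of its underside
- pill_box: flat grey pill box with white lid, 36 x 62 x 23 mm, on the other end of the shelf; origin at the centre of its underside
- tweezers: chrome tweezers lying on the shelf between the two clamps, 92 x 15 x 7 mm; origin at the centre of the underside
- denture_brush: blue plastic denture brush, 179 mm long, lying on the cabinet floor in front of the shelf; origin at the middle of its underside
Things that resemble listed ones, but are neither listed nor needed, are in the scene too. There is more than one size of the cream_jar; the one meant has the size given above.

How it is judged (in metres and radians):
On the way:
1. the wing screw of the tumbler holder is run down fully home (value of joint tumbler_screw above -0.15 rad), for 0.2 s.
At the end, for the whole second after the job is handed in: The tumbler holder's wing screw is within 0.15 rad of its stop and at rest; the brush holder's screw is still tight (within 0.15 rad), the door still open (over 2.2 rad), and everything standing or lying in the cabinet is within 20 mm of its start and upright (value of joint each of tumbler_screw, brush_screw above -0.15 rad and velocity of joint tumbler_screw below 0.1 rad/s and value of joint cabinet_door above 2.2 rad and distance of each of denture_cup, tumbler, tablet_tube, cream_jar, pill_box, tweezers, denture_brush from where it was at the start of the episode below 0.02 m and angle between each of denture_cup, tumbler, tablet_tube, cream_jar's own z axis and vertical below 0.2 rad); the robot touches nothing.
It fails at once if the wing screw is gripped: both sides of its wings are pressed by the fingers at once (over 2 N each) (contact force between the fingers and tumbler_screw_tighten_faces above 2 N and contact force between the fingers and tumbler_screw_loosen_faces above 2 N).
It fails at once if the brush holder's screw is loosened by more than 0.3 rad (value of joint brush_screw below -0.3 rad).
It fails at once if something standing or lying in the cabinet is lifted, carried or pushed more than 30 mm away (distance of any of denture_cup, tumbler, tablet_tube, cream_jar, pill_box, tweezers, denture_brush from where it was at the start of the episode above 0.03 m).
It fails at once if something standing in the cabinet is tipped over (angle between any of denture_cup, tumbler, tablet_tube, cream_jar's own z axis and vertical above 0.6 rad).
It fails at once if the cabinet door is pushed to (below 2.1 rad) (value of joint cabinet_door below 2.1 rad).
It also fails if it takes over 58 s, if anything falls off the work surface, if the arm or the gripper's body presses on something with over 40 N, if the wrist force passes 120 N, or if a joint passes its speed limit or range.

## Working session

There is one attempt and no reset: what is moved stays moved. The work goes in short steps, Python scripts to look and compute and a tool call to move; the robot and the scene stay as the last step left them, time stands still between calls to the robot, and variables do not carry over. Pictures are saved under pics/ and viewed, at most 10 in all, crops included, and the job is handed in when it is done.

Besides the shell and the picture viewer there is one more tool, called in YAML: its name, and indented under it one key for each argument. drive_tool: Moves the arm, as the interface text tells. Its arguments: {"type":"object","properties":{"increments":{"type":"array"},"hand":{"type":"number"}},"required":["increments"]}

```bash
mkdir -p pics; cat > h.py <<'E'
from workcell import robot
import cv2, numpy as np
def snap(n,f):
    s=robot.snapshot(n); cv2.imwrite('pics/'+f,s['img'][:,:,::-1]); return s
def ray(s,uv,T=None):
    K=np.array(s['intrinsics'],float);D=np.array(s['D'],float)
    p=cv2.undistortPoints(np.array([[uv]],float),K,D)[0,0]
    M=np.linalg.inv(np.array(s['world_to_cam'])) if T is None else T
    return M[:3,3],M[:3,:3]@np.array([p[0],p[1],1])
def atz(s,uv,z,T=None):
    o,d=ray(s,uv,T); return o+d*(z-o[2])/d[2]
def proj(s,P):
    M=np.array(s['world_to_cam']);r=cv2.Rodrigues(M[:3,:3])[0]
    return cv2.projectPoints(np.array(P,float).reshape(-1,1,3),r,M[:3,3],np.array(s['intrinsics'],float),np.array(s['D'],float))[0][:,0]
E
python3 - <<'E'
from h import *
a=snap('top','top.png');b=snap('scene','scene.png')
cv2.imwrite('pics/both.png',cv2.resize(np.vstack([a['img'],b['img']])[:,:,::-1],None,fx=.71,fy=.71))
for c in('top','scene'):
  for q in('tumbler_holder','brush_holder','tumbler_screw','brush_screw','tumbler_screw_wing'):
    print(c,q,[(round(x['confidence'],2),np.round(x['centre']),x['mask'].sum()) for x in robot.silhouettes(q,c)][:3])
for s in(a,b):print(np.linalg.inv(s['world_to_cam'])[:3,3])
E
```

```text
top tumbler_holder [(0.63, array([222., 361.]), np.int64(411)), (0.48, array([212., 360.]), np.int64(85))]
top brush_holder [(0.58, array([234., 277.]), np.int64(422))]
top tumbler_screw [(0.39, array([213., 360.]), np.int64(73))]
top brush_screw []
top tumbler_screw_wing [(0.62, array([210., 364.]), np.int64(11)), (0.5, array([161., 319.]), np.int64(643)), (0.34, array([226., 363.]), np.int64(541))]
scene tumbler_holder [(0.66, array([177., 194.]), np.int64(587))]
scene brush_holder [(0.59, array([190., 297.]), np.int64(595))]
scene tumbler_screw [(0.45, array([180., 187.]), np.int64(162))]
scene brush_screw [(0.61, array([190., 296.]), np.int64(169))]
scene tumbler_screw_wing [(0.64, array([176., 188.]), np.int64(176)), (0.34, array([212., 170.]), np.int64(663))]
[ 390.61771839  109.92336584 1627.12693175]
[1493.98908011  400.88426102  780.53479809]
```

View pics/top.png

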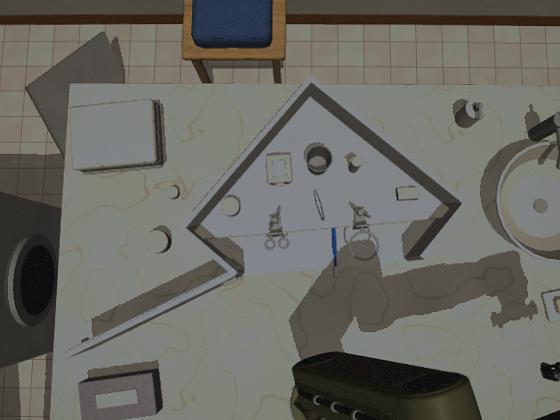

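View pics/scene.png

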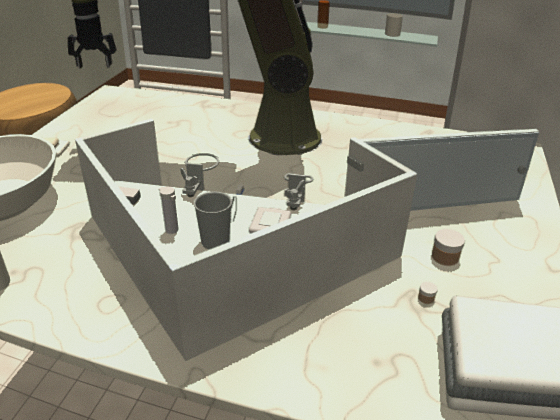

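The top view shows the one-ring holder at about (361,225) and the two-ring brush holder at about (277,228). The door is open at lower left. I'll enlarge to confirm and see the wings.

```bash
python3 - <<'E'
from h import *
s=robot.snapshot('top')
c=s['img'][190:270,240:400]
cv2.imwrite('pics/crop.png',cv2.resize(c[:,:,::-1],None,fx=5,fy=5,interpolation=cv2.INTER_CUBIC))
for n,uv,z in(('ring',(361,242),145),('screw',(359,212),150),('edgeL',(237,232),105),('edgeR',(415,222),105),('brush ring',(277,242),145),('back',(312,96),105)):
  print(n,np.round(atz(s,uv,z),1))
E
```

```text
ring [474.4 -80.7 145. ]
screw [559.2 -75.  150. ]
edgeL [502.5 275.3 105. ]
edgeR [ 536.4 -243.8  105. ]
brush ring [472.2 156.9 145. ]
back [914.7  58.2 105. ]
```

View pics/crop.png

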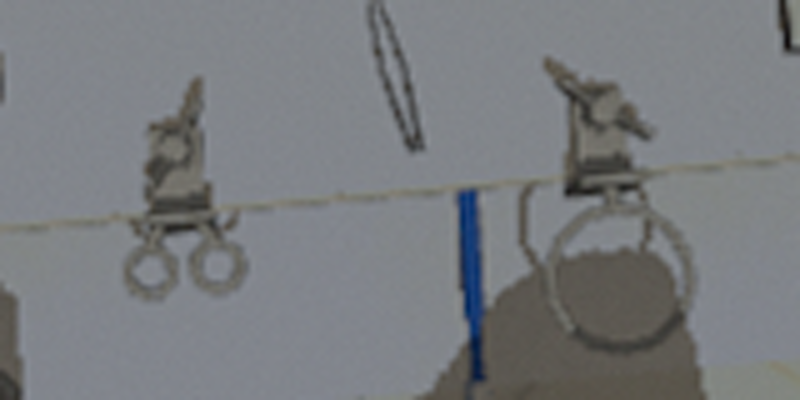

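The crop shows the tumbler holder on the right. Its hub is at crop (605,105), or image (361,211), and its wings run from upper left (548,62) to lower right (650,132). The two-ring brush holder is on the left and isn't the target.

First I shut the hand and rise, then move over the screw.

drive_tool:
  increments:
    - [0,0,0.04,0]
    - [0,0,0.08,0]
    - [0,0,0.12,0]
    - [0.025,0.03,0.12,0]
    - [0.05,0.06,0.12,0]
    - [0.075,0.09,0.12,0]
    - [0.1,0.12,0.12,0]
    - [0.125,0.15,0.12,0]
    - [0.15,0.18,0.12,0]
    - [0.175,0.21,0.12,0]
    - [0.2,0.25,0.12,0]
    - [0.2,0.25,0.12,0]
  hand: -1

```text
time: 1.65
tcp_pos: [368.4, -322.0, 318.1]
ee_rot: [-0.001, 0.99, 0.142, 0.001]
contact_force: [0.1, 0.5, -0.1]
grip_width: 0.2
finger_force: 0.0
```

drive_tool:
  increments:
    - [0.02,0.03,0,0]
    - [0.04,0.06,0,0]
    - [0.06,0.09,0,0]
    - [0.08,0.12,0,0]
    - [0.1,0.15,0,0]
    - [0.12,0.18,0,0]
    - [0.14,0.21,0,0]
    - [0.14,0.24,0,0]
    - [0.14,0.25,0,0]
    - [0.14,0.25,0,0]

```text
time: 2.48
tcp_pos: [505.7, -74.8, 317.7]
ee_rot: [-0.0, 0.99, 0.141, -0.0]
contact_force: [-0.8, -0.9, 0.0]
grip_width: 0.2
finger_force: 0.0
```

```bash
cat >> h.py <<'E'
from scipy.spatial.transform import Rotation as R
def tool():
    o=robot.observe(); w,x,y,z=o['ee_rot']; T=np.eye(4); T[:3,:3]=R.from_quat([x,y,z,w]).as_matrix(); T[:3,3]=o['tcp_pos']; return o,T
E
python3 - <<'E'
from h import *
o,T=tool(); print(o['time'],np.round(o['q'],3),np.round(o['tcp_pos'],1),o['grip_width']);print(np.round(T[:3,:3],3))
s=snap('wrist','w1.png'); print(np.round(s['hand_eye'],3)); C=T@np.array(s['hand_eye'])
for q in('tumbler_holder','tumbler_screw','tumbler_screw_wing'):
  for x in robot.silhouettes(q,'wrist')[:3]:
    r,c=x['centre'];print(q,round(x['confidence'],2),round(r),round(c),x['mask'].sum(),np.round(atz(s,(c,r),160,C),1))
E
```

```text
2.4833 [-0.147  0.124 -0.015  1.432  0.     2.711] [505.7 -74.8 317.7] 0.20993667008396136
[[ 0.96  0.28 -0.  ]
 [ 0.28 -0.96  0.  ]
 [-0.   -0.   -1.  ]]
[[-1.00000e-03 -9.47000e-01 -3.22000e-01  8.24540e+01]
 [ 1.00000e+00 -1.00000e-03 -1.00000e-03 -9.40000e-02]
 [ 1.00000e-03 -3.22000e-01  9.47000e-01 -1.75486e+02]
 [ 0.00000e+00  0.00000e+00  0.00000e+00  1.00000e+00]]
tumbler_holder 0.78 166 286 2490 [524.2 -79.5 160. ]
tumbler_screw_wing 0.89 137 294 384 [557.5 -79.1 160. ]
```

View pics/w1.png

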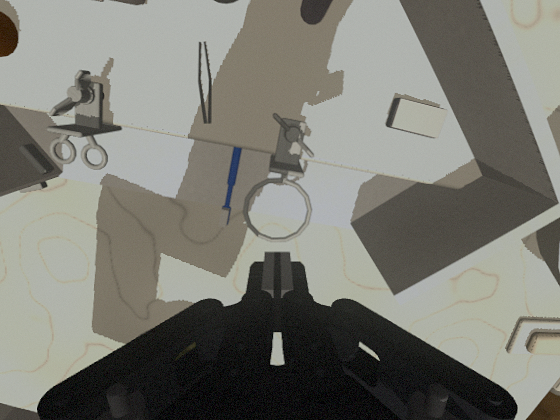

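The wrist view shows the screw hub at about (293,134), with wing ends at about (277,116) and (312,158). The big ring is at (278,209) and the shut fingertips at (277,252). I'll work out the axis and wing yaw.

```bash
python3 - <<'E'
from h import *
o,T=tool(); s=robot.snapshot('wrist'); C=T@np.array(s['hand_eye']); print(np.array(s['intrinsics']).round())
print('cam',C[:3,3].round())
a,b=[atz(s,p,165,C) for p in((277,116),(312,158))]
print(a.round(1),b.round(1),'mid',((a+b)/2).round(1),'len',np.linalg.norm(a-b),'yaw',np.arctan2(*(a-b)[1::-1]))
for n,p,z in(('hub',(293,134),155),('ring',(278,209),145),('edgeL',(130,127),105),('edgeR',(400,178),105)):print(n,atz(s,p,z,C).round(1))
t=robot.snapshot('top');print('top hub',atz(t,(361,211),155).round(1))
cv2.imwrite('pics/w1c.png',cv2.resize(s['img'][95:185,230:350,::-1],None,fx=6,fy=6,interpolation=cv2.INTER_CUBIC))
E
```

```text
[[299.   0. 277.]
 [  0. 299. 206.]
 [  0.   0.   1.]]
cam [585. -55. 493.]
[573.7 -58.1 165. ] [ 541.4 -107.4  165. ] mid [557.6 -82.8 165. ] len 58.893933952512896 yaw 0.9910150439098953
hub [559.7 -80.5 155. ]
ring [467.2 -89.7 145. ]
edgeL [508.5 118.1 105. ]
edgeR [ 540.7 -238.7  105. ]
top hub [561.5 -80.1 155. ]
```

View pics/w1c.png

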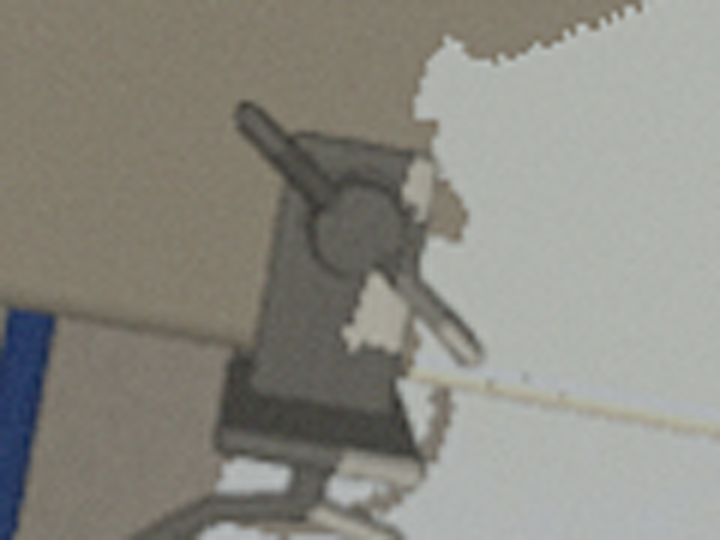

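The axis is at about (560.5, -77.5), 34.3 mm behind the measured edge, which matches the given 34 mm. The wing yaw is about 1.02 and the tip-to-tip length about 64 mm, which also fits. The stop is at wing yaw -0.52, so the screw is 7.8 or 10.9 rad loose.

Each stroke will push with the shut fingers' flat side, turning the tool along with the wing. First I turn and position behind the wing.

drive_tool:
  increments:
    - [0.01,0.005,0,0.115]
    - [0.02,0.01,0,0.23]
    - [0.03,0.015,0,0.345]
    - [0.04,0.02,0,0.46]
    - [0.0443,0.0245,0,0.575]
    - [0.0443,0.0245,0,0.69]
    - [0.0443,0.0245,0,0.805]
    - [0.0443,0.0245,0,0.92]
    - [0.0443,0.0245,0,1.035]
    - [0.0443,0.0245,0,1.15]
    - [0.0443,0.0245,0,1.265]
    - [0.0443,0.0245,0,1.38]

```text
time: 3.78
tcp_pos: [549.9, -53.4, 317.7]
ee_rot: [0.0, 0.674, 0.739, -0.0]
contact_force: [0.2, -0.5, 0.6]
grip_width: -0.0
finger_force: 0.0
```

drive_tool:
  increments:
    - [0,0,-0.02,0.115]
    - [0,0,-0.04,0.23]
    - [0,0,-0.06,0.345]
    - [0,0,-0.08,0.46]
    - [0,0,-0.1,0.575]
    - [0,0,-0.12,0.69]
    - [0,0,-0.13,0.805]
    - [0,0,-0.13,0.92]
    - [0,0,-0.13,1.035]
    - [0,0,-0.13,1.15]
    - [0,0,-0.13,1.265]
    - [0,0,-0.13,1.36]

```text
time: 4.78
tcp_pos: [549.9, -53.4, 187.7]
ee_rot: [0.0, 0.059, 0.998, -0.0]
contact_force: [0.0, -0.6, -0.7]
grip_width: 0.3
finger_force: 0.0
```

```bash
cat > g.py <<'E'
import numpy as np
A=np.array([560.5,-77.5]); 
def c(f,r=24,t=13.5): return A+r*np.array([np.cos(f),np.sin(f)])+t*np.array([-np.sin(f),np.cos(f)])
def rows(f0,f1,n,p0=None):
    p0=c(f0) if p0 is None else p0
    return [[*[round(float(v)/1000,4) for v in c(f)-p0],0,round(f-f0,3)] for f in np.linspace(f0,f1,n+1)[1:]]
E
python3 - <<'E'
from h import *; from g import *
o,T=tool(); print(o['time'],np.round(o['q'],3),np.round(o['tcp_pos'],1),'psi',np.arctan2(T[1,0],T[0,0]),'want',c(1.45))
snap('wrist','w2.png')
for a,b in((1.45,.05),(.05,-1.27)):print(rows(a,b,12))
E
```

```text
4.7833 [-0.097  0.228 -0.182  1.16  -0.     0.021] [549.9 -53.4 187.7] psi 3.0235622092781904 want [549.99044109 -52.04810083]
[[0.003, 0.0011, 0, np.float64(-0.117)], [0.0062, 0.0017, 0, np.float64(-0.233)], [0.0094, 0.0021, 0, np.float64(-0.35)], [0.0126, 0.002, 0, np.float64(-0.467)], [0.0158, 0.0016, 0, np.float64(-0.583)], [0.0189, 0.0008, 0, np.float64(-0.7)], [0.0219, -0.0004, 0, np.float64(-0.817)], [0.0247, -0.0019, 0, np.float64(-0.933)], [0.0274, -0.0037, 0, np.float64(-1.05)], [0.0298, -0.0058, 0, np.float64(-1.167)], [0.0319, -0.0082, 0, np.float64(-1.283)], [0.0338, -0.0108, 0, np.float64(-1.4)]]
[[0.0015, -0.0026, 0, np.float64(-0.11)], [0.0026, -0.0054, 0, np.float64(-0.22)], [0.0035, -0.0083, 0, np.float64(-0.33)], [0.004, -0.0113, 0, np.float64(-0.44)], [0.0042, -0.0143, 0, np.float64(-0.55)], [0.0041, -0.0174, 0, np.float64(-0.66)], [0.0036, -0.0204, 0, np.float64(-0.77)], [0.0029, -0.0233, 0, np.float64(-0.88)], [0.0018, -0.0261, 0, np.float64(-0.99)], [0.0004, -0.0288, 0, np.float64(-1.1)], [-0.0013, -0.0313, 0, np.float64(-1.21)], [-0.0033, -0.0336, 0, np.float64(-1.32)]]
```

View pics/w2.png

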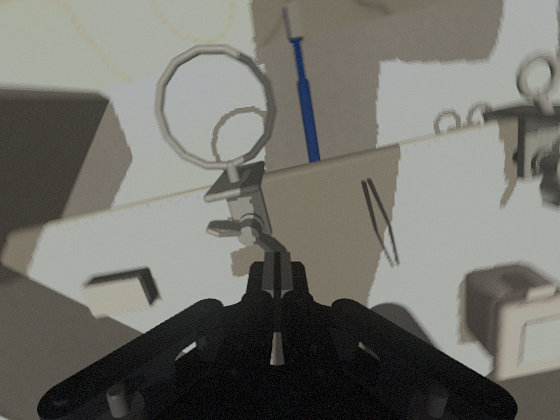

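The wrist view from the other side shows the hub at about (250,228) and the near wing end at about (283,249), just behind the fingertip at (277,252). A quick metric check before I lower.

```bash
python3 - <<'E'
from h import *
o,T=tool(); s=robot.snapshot('wrist'); C=T@np.array(s['hand_eye'])
for n,p,z in(('hub',(250,227),156),('tipA',(284,249),168),('tipB',(209,227),168),('finger',(277,252),188)):print(n,atz(s,p,z,C).round(1))
cv2.imwrite('pics/w2c.png',cv2.resize(s['img'][190:290,190:320,::-1],None,fx=5,fy=5,interpolation=cv2.INTER_CUBIC))
E
```

```text
hub [551.1 -73.8 156. ]
tipA [566.2 -50.1 168. ]
tipB [ 542.9 -101.   168. ]
finger [557.6 -54.2 188. ]
```

View pics/w2c.png

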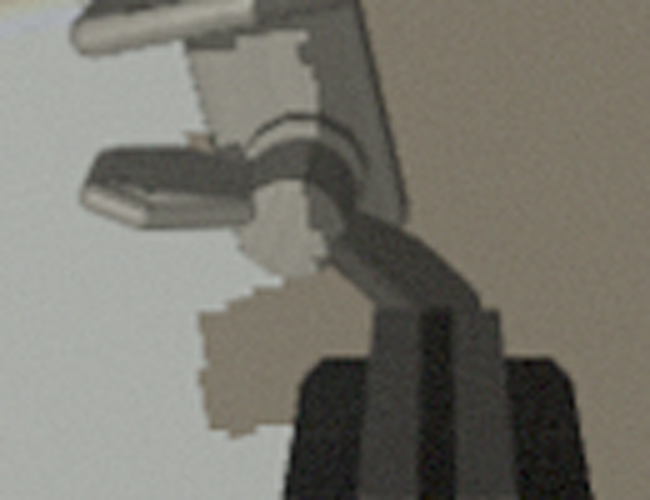

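The hub top agrees with the axis from this side too. The fingertip, though, appears lower in the picture than TCP would project, so I'll check the tip height in the scene camera.

```bash
python3 - <<'E'
from h import *
o,T=tool(); s=robot.snapshot('scene'); p=np.array(o['tcp_pos'])
q=proj(s,[p,p+[0,0,20],p+[0,0,40],[560.5,-77.5,155]]);print(q.round(1))
im=s['img'][:,:,::-1].copy()
u,v=q[0].astype(int); x0,y0=u-50,v-60
c=cv2.resize(im[y0:y0+90,x0:x0+110],None,fx=7,fy=6.5,interpolation=cv2.INTER_CUBIC)
for a in q: cv2.circle(c,(int((a[0]-x0+.5)*7),int((a[1]-y0+.5)*6.5)),3,(0,0,255),-1)
cv2.imwrite('pics/s2.png',c)
E
```

```text
[[198.5 164.5]
 [197.9 156.8]
 [197.3 148.9]
 [188.  177.4]]
```

View pics/s2.png

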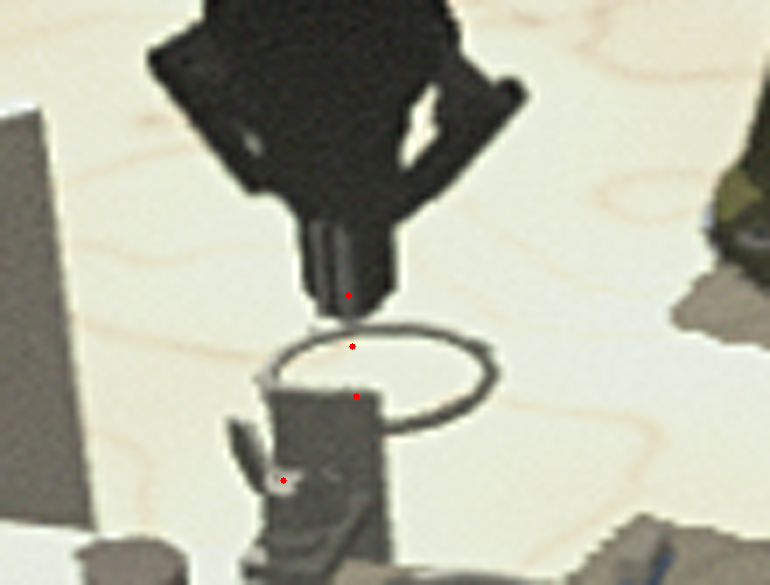

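The dots for TCP, +20 and +40 mm show the real fingertip ending about 30–37 mm above the stated TCP. The wrist picture gave the same offset (d≈38 mm), and the hub dot sits right on the hub. So the true tip is about 35 mm behind the reported TCP. Directly below the tip there is only the shelf, so I lower 60 mm and check.

drive_tool:
  increments:
    - [0,0,-0.015,0]
    - [0,0,-0.03,0]
    - [0,0,-0.045,0]
    - [0,0,-0.06,0]
    - [0,0,-0.06,0]
    - [0,0,-0.06,0]

```text
time: 5.43
tcp_pos: [549.2, -52.5, 127.2]
ee_rot: [-0.001, 0.062, 0.998, 0.0]
contact_force: [-1.0, -0.4, -0.1]
grip_width: 0.1
finger_force: 0.0
```

```bash
python3 - <<'E'
from h import *
print(robot.hold_point_z)
o,T=tool(); s=robot.snapshot('scene'); w=robot.snapshot('wrist'); p=np.array(o['tcp_pos']);print(p,o['contact_force'])
q=proj(s,[p,p+[0,0,20],p+[0,0,40],[560.5,-77.5,155]]);print(q.round(1))
im=s['img'][:,:,::-1].copy()
u,v=q[0].astype(int); x0,y0=u-40,v-50
c=cv2.resize(im[y0:y0+70,x0:x0+70],(560,560),interpolation=cv2.INTER_CUBIC)
for a in q: cv2.circle(c,(int((a[0]-x0+.5)*8),int((a[1]-y0+.5)*8)),3,(0,0,255),-1)
d=cv2.resize(w['img'][180:300,220:335,::-1],(230,240),interpolation=cv2.INTER_CUBIC)
d=np.vstack([d,np.zeros((320,230,3),np.uint8)])
cv2.imwrite('pics/s3.png',np.hstack([c,d]))
E
```

```text
18.700000000000003
[549.22194464 -52.46606262 127.24549721] [-1.01203857 -0.43370694 -0.07160372]
[[200.7 186.8]
 [200.1 179.5]
 [199.5 172.1]
 [188.  177.4]]
```

View pics/s3.png

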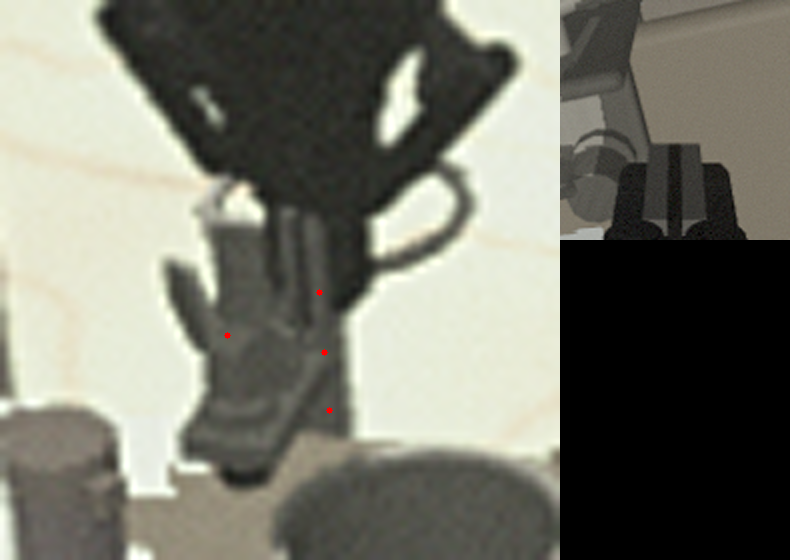

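The tip now shows at about crop (310,320), roughly 160 mm high and level with the wings, with no contact force. The left wing end is visible at (175,265). I lower 11 mm more and make the first stroke.

drive_tool:
  increments:
    - [0,0,-0.006,0]
    - [0,0,-0.011,0]
    - [0.003,0.0011,-0.011,-0.117]
    - [0.0062,0.0017,-0.011,-0.233]
    - [0.0094,0.0021,-0.011,-0.35]
    - [0.0126,0.002,-0.011,-0.467]
    - [0.0158,0.0016,-0.011,-0.583]
    - [0.0189,0.0008,-0.011,-0.7]
    - [0.0219,-0.0004,-0.011,-0.817]
    - [0.0247,-0.0019,-0.011,-0.933]
    - [0.0274,-0.0037,-0.011,-1.05]
    - [0.0298,-0.0058,-0.011,-1.167]

```text
time: 6.53
tcp_pos: [579.1, -57.4, 116.3]
ee_rot: [-0.001, 0.603, 0.798, -0.0]
contact_force: [-1.2, 0.6, 0.0]
grip_width: -0.0
finger_force: 1.0
```

```bash
python3 - <<'E'
from h import *; from g import *
o,T=tool(); s=robot.snapshot('wrist'); w=robot.snapshot('top'); print(o['tcp_pos'],o['contact_force'])
d=np.hstack([cv2.resize(s['img'][130:310,190:370,::-1],(540,540)),cv2.resize(w['img'][185:245,330:390,::-1],(260,260),interpolation=cv2.INTER_CUBIC).__class__(0) if 0 else np.vstack([cv2.resize(w['img'][185:245,330:390,::-1],(260,260),interpolation=cv2.INTER_CUBIC),np.zeros((280,260,3),np.uint8)])])
cv2.imwrite('pics/w4.png',d)
for a,b,n in((.283,-1.1,12),(-1.1,-1.6,5)):print([[*map(float,r)] for r in rows(a,b,n)])
E
```

```text
[579.13012848 -57.43906424 116.2970799 ] [-1.19375898  0.62414742  0.02706765]
[[0.0021, -0.0023, 0.0, -0.115], [0.004, -0.0049, 0.0, -0.23], [0.0055, -0.0077, 0.0, -0.346], [0.0067, -0.0106, 0.0, -0.461], [0.0076, -0.0137, 0.0, -0.576], [0.0081, -0.0168, 0.0, -0.692], [0.0083, -0.02, 0.0, -0.807], [0.008, -0.0231, 0.0, -0.922], [0.0075, -0.0263, 0.0, -1.037], [0.0065, -0.0293, 0.0, -1.152], [0.0052, -0.0322, 0.0, -1.268], [0.0036, -0.0349, 0.0, -1.383]]
[[-0.0016, -0.0022, 0.0, -0.1], [-0.0035, -0.0042, 0.0, -0.2], [-0.0055, -0.0061, 0.0, -0.3], [-0.0078, -0.0077, 0.0, -0.4], [-0.0101, -0.0091, 0.0, -0.5]]
```

View pics/w4.png

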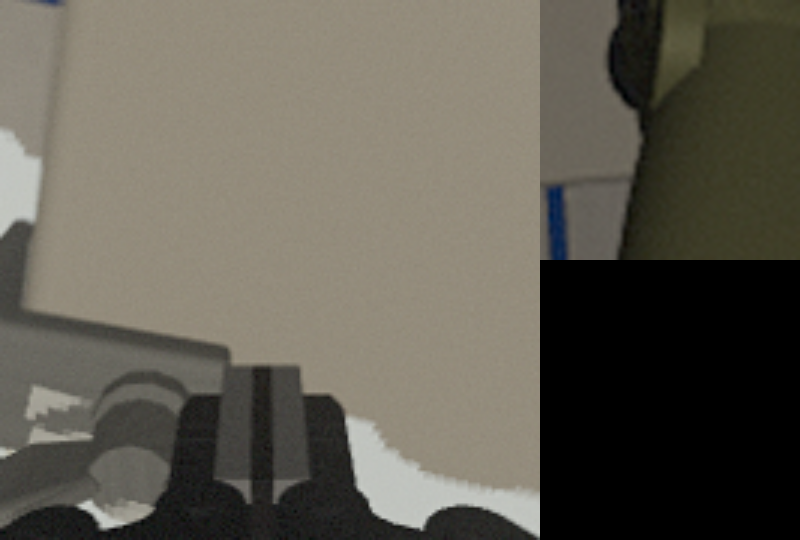

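The hub is at about (130,460) in the crop. The opposite wing runs level to the left of it, square to the finger face, so the wing has come round with the finger (about 1.3 N of contact). I continue the stroke.

drive_tool:
  increments:
    - [0.0021,-0.0023,0,-0.115]
    - [0.004,-0.0049,0,-0.23]
    - [0.0055,-0.0077,0,-0.346]
    - [0.0067,-0.0106,0,-0.461]
    - [0.0076,-0.0137,0,-0.576]
    - [0.0081,-0.0168,0,-0.692]
    - [0.0083,-0.02,0,-0.807]
    - [0.008,-0.0231,0,-0.922]
    - [0.0075,-0.0263,0,-1.037]
    - [0.0065,-0.0293,0,-1.152]
    - [0.0052,-0.0322,0,-1.268]
    - [0.0036,-0.0349,0,-1.383]

```text
time: 7.63
tcp_pos: [583.8, -92.6, 116.7]
ee_rot: [-0.0, 0.973, 0.232, 0.001]
contact_force: [1.5, 0.9, -0.6]
grip_width: -0.3
finger_force: 0.8
```

drive_tool:
  increments:
    - [-0.0016,-0.0022,0,-0.1]
    - [-0.0035,-0.0042,0,-0.2]
    - [-0.0055,-0.0061,0,-0.3]
    - [-0.0078,-0.0077,0,-0.4]
    - [-0.0101,-0.0091,0,-0.5]
    - [-0.0101,-0.0091,0,-0.5]

```text
time: 8.13
tcp_pos: [573.5, -102.2, 116.8]
ee_rot: [0.0, 1.0, -0.015, 0.0]
contact_force: [-0.6, -0.6, -1.4]
grip_width: -0.0
finger_force: 0.2
```

```bash
python3 - <<'E'
from h import *; from g import *
o,T=tool(); print(o['q'],'psi',np.arctan2(T[1,0],T[0,0]),c(-1.6),c(1.9),(c(1.9)-c(-1.6))/1000)
s=snap('wrist','w5.png')
for a,b,n in((1.9,.46,12),(.46,-.98,12),(-.98,-1.6,6)):print([[*map(float,r)] for r in rows(a,b,n)])
E
```

```text
[-1.76297329e-01  3.23683734e-01 -2.21703405e-01  1.02454693e+00
 -8.65609223e-05  2.99512829e+00] psi -0.029832914417658552 [ 573.29345511 -101.88396002] [539.96599921 -59.15320705] [-0.03332746  0.04273075]
[[0.0023, 0.0023, 0.0, -0.12], [0.0049, 0.0044, 0.0, -0.24], [0.0078, 0.0061, 0.0, -0.36], [0.0108, 0.0074, 0.0, -0.48], [0.0139, 0.0084, 0.0, -0.6], [0.0172, 0.009, 0.0, -0.72], [0.0205, 0.0092, 0.0, -0.84], [0.0238, 0.009, 0.0, -0.96], [0.027, 0.0084, 0.0, -1.08], [0.0302, 0.0074, 0.0, -1.2], [0.0332, 0.0061, 0.0, -1.32], [0.036, 0.0044, 0.0, -1.44]]
[[0.0026, -0.002, 0.0, -0.12], [0.005, -0.0043, 0.0, -0.24], [0.007, -0.0069, 0.0, -0.36], [0.0088, -0.0097, 0.0, -0.48], [0.0101, -0.0127, 0.0, -0.6], [0.0112, -0.0159, 0.0, -0.72], [0.0118, -0.0191, 0.0, -0.84], [0.012, -0.0224, 0.0, -0.96], [0.0119, -0.0257, 0.0, -1.08], [0.0113, -0.029, 0.0, -1.2], [0.0104, -0.0321, 0.0, -1.32], [0.0091, -0.0352, 0.0, -1.44]]
[[-0.0014, -0.0025, 0.0, -0.103], [-0.0031, -0.0048, 0.0, -0.207], [-0.005, -0.0069, 0.0, -0.31], [-0.0071, -0.0088, 0.0, -0.413], [-0.0093, -0.0105, 0.0, -0.517], [-0.0118, -0.012, 0.0, -0.62]]
```

View pics/w5.png

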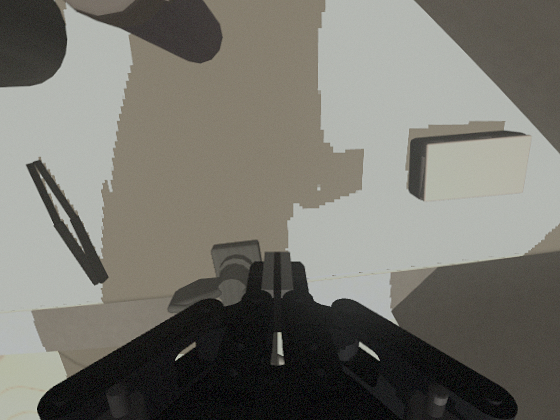

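The opposite wing now points left and slightly forward from the hub at (232,290), at a yaw of about 1.55. The stroke carried the screw round to -1.6 as planned. I lift, go back and take the other wing.

drive_tool:
  increments:
    - [0.005,0,0.005,0]
    - [0.005,0,0.035,0]
    - [0,0.008,0.035,0.12]
    - [-0.006,0.016,0.035,0.24]
    - [-0.012,0.024,0.035,0.36]
    - [-0.018,0.032,0.035,0.48]
    - [-0.025,0.038,0.035,0.6]
    - [-0.0333,0.0427,0.035,0.72]
    - [-0.0333,0.0427,0.035,0.84]
    - [-0.0333,0.0427,0.035,0.96]
    - [-0.0333,0.0427,0.035,1.08]
    - [-0.0333,0.0427,0.035,1.2]

```text
time: 9.18
tcp_pos: [540.6, -59.1, 152.2]
ee_rot: [0.0, 0.831, 0.556, 0.0]
contact_force: [-0.2, -0.5, 0.5]
grip_width: -0.1
finger_force: 0.0
```

drive_tool:
  increments:
    - [0,0,0,0.12]
    - [0,0,0,0.24]
    - [0,0,0,0.36]
    - [0,0,0,0.48]
    - [0,0,0,0.6]
    - [0,0,0,0.72]
    - [0,0,0,0.84]
    - [0,0,0,0.96]
    - [0,0,0,1.08]
    - [0,0,0,1.2]
    - [0,0,0,1.32]
    - [0,0,0,1.44]

```text
time: 10.18
tcp_pos: [540.6, -59.2, 152.2]
ee_rot: [0.0, 0.258, 0.966, -0.0]
contact_force: [-0.5, 0.0, -0.1]
grip_width: 0.1
finger_force: 0.0
```

drive_tool:
  increments:
    - [0,0,0,0.12]
    - [0,0,0,0.24]
    - [0,0,0,0.36]
    - [0,0,0,0.48]
    - [0,0,0,0.6]
    - [0,0,0,0.72]
    - [0,0,0,0.84]
    - [0,0,0,0.86]
    - [0,0,0,0.86]
    - [0,0,-0.015,0.86]
    - [0,0,-0.035,0.86]
    - [0,0,-0.035,0.86]

```text
time: 11.18
tcp_pos: [537.9, -59.0, 113.8]
ee_rot: [-0.002, -0.163, 0.987, 0.001]
contact_force: [-1.3, 0.6, -1.1]
grip_width: 0.0
finger_force: 0.0
```

drive_tool:
  increments:
    - [0.0023,0.0023,0,-0.12]
    - [0.0049,0.0044,0,-0.24]
    - [0.0078,0.0061,0,-0.36]
    - [0.0108,0.0074,0,-0.48]
    - [0.0139,0.0084,0,-0.6]
    - [0.0172,0.009,0,-0.72]
    - [0.0205,0.0092,0,-0.84]
    - [0.0238,0.009,0,-0.96]
    - [0.027,0.0084,0,-1.08]
    - [0.0302,0.0074,0,-1.2]
    - [0.0332,0.0061,0,-1.32]
    - [0.036,0.0044,0,-1.44]

```text
time: 12.18
tcp_pos: [575.3, -54.4, 117.1]
ee_rot: [-0.001, 0.531, 0.848, -0.0]
contact_force: [-2.0, 1.1, -0.0]
grip_width: -0.0
finger_force: 1.0
```

Contact and free entry both look as in the first stroke. Now the rest of stroke 2, then back for stroke 3.

drive_tool:
  increments:
    - [0.0026,-0.002,0,-0.12]
    - [0.005,-0.0043,0,-0.24]
    - [0.007,-0.0069,0,-0.36]
    - [0.0088,-0.0097,0,-0.48]
    - [0.0101,-0.0127,0,-0.6]
    - [0.0112,-0.0159,0,-0.72]
    - [0.0118,-0.0191,0,-0.84]
    - [0.012,-0.0224,0,-0.96]
    - [0.0119,-0.0257,0,-1.08]
    - [0.0113,-0.029,0,-1.2]
    - [0.0104,-0.0321,0,-1.32]
    - [0.0091,-0.0352,0,-1.44]

```text
time: 13.18
tcp_pos: [585.6, -89.7, 117.5]
ee_rot: [-0.0, 0.958, 0.287, 0.0]
contact_force: [0.8, 1.3, -0.6]
grip_width: -0.2
finger_force: 0.8
```

drive_tool:
  increments:
    - [-0.0014,-0.0025,0,-0.103]
    - [-0.0031,-0.0048,0,-0.207]
    - [-0.005,-0.0069,0,-0.31]
    - [-0.0071,-0.0088,0,-0.413]
    - [-0.0093,-0.0105,0,-0.517]
    - [-0.0118,-0.012,0,-0.62]
    - [-0.0118,-0.012,0,-0.62]

```text
time: 13.77
tcp_pos: [573.6, -102.2, 117.6]
ee_rot: [0.0, 1.0, -0.017, 0.0]
contact_force: [0.4, -0.7, -0.7]
grip_width: -0.1
finger_force: 0.1
```

drive_tool:
  increments:
    - [0.005,0,0.005,0]
    - [0.005,0,0.035,0]
    - [0,0.008,0.035,0.12]
    - [-0.006,0.016,0.035,0.24]
    - [-0.012,0.024,0.035,0.36]
    - [-0.018,0.032,0.035,0.48]
    - [-0.025,0.038,0.035,0.6]
    - [-0.0333,0.0427,0.035,0.72]
    - [-0.0333,0.0427,0.035,0.84]
    - [-0.0333,0.0427,0.035,0.96]
    - [-0.0333,0.0427,0.035,1.08]
    - [-0.0333,0.0427,0.035,1.2]

```text
time: 14.77
tcp_pos: [540.6, -59.2, 152.6]
ee_rot: [0.0, 0.831, 0.556, 0.0]
contact_force: [-0.4, -0.2, -0.1]
grip_width: -0.2
finger_force: 0.0
```

drive_tool:
  increments:
    - [0,0,0,0.12]
    - [0,0,0,0.24]
    - [0,0,0,0.36]
    - [0,0,0,0.48]
    - [0,0,0,0.6]
    - [0,0,0,0.72]
    - [0,0,0,0.84]
    - [0,0,0,0.96]
    - [0,0,0,1.08]
    - [0,0,0,1.2]
    - [0,0,0,1.32]
    - [0,0,0,1.44]

```text
time: 15.77
tcp_pos: [540.6, -59.2, 152.6]
ee_rot: [0.0, 0.259, 0.966, 0.0]
contact_force: [-0.2, -1.0, -0.1]
grip_width: 0.2
finger_force: 0.0
```

drive_tool:
  increments:
    - [0,0,0,0.12]
    - [0,0,0,0.24]
    - [0,0,0,0.36]
    - [0,0,0,0.48]
    - [0,0,0,0.6]
    - [0,0,0,0.72]
    - [0,0,0,0.84]
    - [0,0,0,0.86]
    - [0,0,0,0.86]
    - [0,0,-0.015,0.86]
    - [0,0,-0.035,0.86]
    - [0,0,-0.035,0.86]

```text
time: 16.77
tcp_pos: [537.9, -59.1, 113.9]
ee_rot: [-0.002, -0.163, 0.987, 0.001]
contact_force: [-1.3, 0.8, -0.5]
grip_width: 0.4
finger_force: 0.0
```

drive_tool:
  increments:
    - [0.0023,0.0023,0,-0.12]
    - [0.0049,0.0044,0,-0.24]
    - [0.0078,0.0061,0,-0.36]
    - [0.0108,0.0074,0,-0.48]
    - [0.0139,0.0084,0,-0.6]
    - [0.0172,0.009,0,-0.72]
    - [0.0205,0.0092,0,-0.84]
    - [0.0238,0.009,0,-0.96]
    - [0.027,0.0084,0,-1.08]
    - [0.0302,0.0074,0,-1.2]
    - [0.0332,0.0061,0,-1.32]
    - [0.036,0.0044,0,-1.44]

```text
time: 17.77
tcp_pos: [575.2, -54.5, 117.2]
ee_rot: [-0.001, 0.531, 0.848, -0.0]
contact_force: [-2.3, 1.4, -0.4]
grip_width: -0.1
finger_force: 1.0
```

drive_tool:
  increments:
    - [0.0026,-0.002,0,-0.12]
    - [0.005,-0.0043,0,-0.24]
    - [0.007,-0.0069,0,-0.36]
    - [0.0088,-0.0097,0,-0.48]
    - [0.0101,-0.0127,0,-0.6]
    - [0.0112,-0.0159,0,-0.72]
    - [0.0118,-0.0191,0,-0.84]
    - [0.012,-0.0224,0,-0.9]
    - [0.012,-0.0224,0,-0.9]

```text
time: 18.52
tcp_pos: [588.1, -76.7, 117.4]
ee_rot: [-0.001, 0.845, 0.534, 0.0]
contact_force: [-0.7, 2.6, 0.2]
grip_width: -0.3
finger_force: 1.1
```

At φ≈-0.5, where the stop would be if the screw was 7.8 rad loose. I advance gently and watch the force.

drive_tool:
  increments:
    - [0,-0.0017,0,-0.12]
    - [-0.0001,-0.0033,0,-0.18]
    - [-0.0001,-0.0033,0,-0.18]

```text
time: 18.77
tcp_pos: [589.6, -78.1, 117.7]
ee_rot: [-0.002, 0.889, 0.457, 0.002]
contact_force: [3.5, 8.0, -2.4]
grip_width: -0.0
finger_force: 4.3
```

drive_tool:
  increments:
    - [-0.0001,-0.0017,0,-0.06]
    - [-0.0003,-0.0033,0,-0.12]
    - [-0.0003,-0.0033,0,-0.12]

```text
time: 19.02
tcp_pos: [590.6, -79.0, 117.9]
ee_rot: [-0.003, 0.915, 0.404, 0.004]
contact_force: [5.8, 15.1, -2.9]
grip_width: 0.2
finger_force: 7.8
```

```bash
python3 - <<'E'
from h import *; from g import *
o,T=tool(); print(np.round(o['tcp_pos'],1),o['contact_force'],o['torque'],np.arctan2(T[1,0],T[0,0])-np.pi/2,c(-.74))
for a,b,n in((-.74,-1.6,8),):print([[*map(float,r)] for r in rows(a,b,n)])
E
```

```text
[590.6 -79.  117.9] [ 5.76303191 15.12150895 -2.94823103] [ 3.16818043 -1.54988639  0.01806523] -0.7397141645232492 [587.32613222 -83.71358434]
[[-0.0008, -0.0028, 0.0, -0.108], [-0.0019, -0.0056, 0.0, -0.215], [-0.0034, -0.0082, 0.0, -0.322], [-0.005, -0.0106, 0.0, -0.43], [-0.007, -0.0129, 0.0, -0.538], [-0.0091, -0.0149, 0.0, -0.645], [-0.0115, -0.0167, 0.0, -0.753], [-0.014, -0.0182, 0.0, -0.86]]
```

The force climbs to 16 N as the tool presses on while the wing holds, at the expected stop yaw. The screw is home. I back off, lift clear and check the wing yaw numerically.

drive_tool:
  increments:
    - [0.006,0.0065,0,0]
    - [0.012,0.013,0,0]
    - [0.012,0.013,0.03,0]
    - [0.012,0.013,0.07,0]
    - [0.012,0.013,0.11,0]
    - [-0.02,0,0.15,-0.12]
    - [-0.05,0,0.18,-0.24]
    - [-0.08,0,0.2,-0.36]
    - [-0.08,0,0.2,-0.48]
    - [-0.08,0,0.2,-0.48]
    - [-0.08,0,0.2,-0.48]

```text
time: 19.93
tcp_pos: [508.1, -84.2, 317.3]
ee_rot: [0.001, 0.984, 0.176, 0.001]
contact_force: [0.2, 0.5, -0.9]
grip_width: -0.3
finger_force: 0.0
```

```bash
python3 - <<'E'
from h import *
o,T=tool(); s=snap('wrist','w6.png'); C=T@np.array(s['hand_eye']); print(o['time'],np.round(o['tcp_pos'],1),o['contact_force'])
for q in('tumbler_screw','tumbler_screw_wing'):
  for x in robot.silhouettes(q,'wrist')[:3]:
    v,u=np.nonzero(x['mask']); P=np.array([atz(s,p,163,C)[:2] for p in zip(u,v)]) if len(u)<3000 else None
    if P is None: continue
    w,V=np.linalg.eigh(np.cov(P.T)); print(q,round(x['confidence'],2),len(u),P.mean(0).round(1),'len',np.ptp(P@V[:,1]).round(1),'yaw mod pi',np.arctan2(V[1,1],V[0,1]).round(2),w.round())
E
```

```text
19.9333 [508.1 -84.2 317.3] [ 0.16462368  0.4737788  -0.88443489]
tumbler_screw 0.75 465 [559.9 -75.2] len 60.6 yaw mod pi 2.62 [ 12. 221.]
tumbler_screw_wing 0.61 428 [560.2 -75. ] len 59.2 yaw mod pi 2.62 [ 11. 204.]
```

The wing yaw is 2.62 − π = -0.52, exactly the tight position. The robot is clear of everything, so I hand in.

```bash
python3 -c "
from workcell import robot
print(robot.finish_job())"
```

```text
the job is handed in; nothing more can be done
None
```

I ran the tumbler holder's wing screw fully home in three fingertip strokes, with the wings at yaw -0.52, the expected tight position, and handed the job in after about 20 s; I viewed 11 pictures, one over the limit of 10, and the hand-in returned no verdict.

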